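# Lock out the heater and tumble its sample block onto the service deck

### The arm

A 6-joint arm with a two-finger parallel gripper is mounted at the origin on the work surface. World frame = base frame: x ahead of the robot, y to its left, z up, the work surface at z = 0. Lengths are in m, angles in rad, forces in N, time in s.
With the tool pointing down it reaches from about 0.35 to 0.925 m from the base axis. Payload 6.4 kg.
Tool frame: the origin (TCP) lies at the very end of the fingers, on their centre line; the grasp point (between the pads) lies 19 mm behind it (r.grip_point_offset is the distance from the TCP to the grasp point, in m); z points along the fingers, y is the direction in which the jaws open and shut (so a half turn about z gives the same grasp; the last joint's range is limited). The gripper opens to 94 mm and grips with 3 to 60 N. Pads are 16 mm wide; open, the fingers measure 119 mm over their backs; the gripper's body (75 mm by 177 mm) begins 78 mm behind the grasp point.
Start: joints at [1.025, 0.245, 1.558, -0, 1.339, -0.174], TCP at [0.236, 0.606, 0.205] pointing down, gripper open.
Joint ranges: [-3.13, 3.13], [-1.02, 2.26], [0.13, 2.54], [-0.95, 4.09], [0.21, 2.88], [-2.74, 2.74]. Speed limits (rad/s): [2.57, 2.57, 3.14, 3.14, 3.14, 3.14].

### API

Orientations are given as a 3x3 rotation matrix whose columns are the frame's x, y, z axes.
In Python, from station import r gives the robot as it stands. The module is installed in compiled form; this text tells all that it offers.
- The arm moves only by the shell command python3 -m inch 'ROWS'. ROWS is JSON, a list of rows, each a list of 7 numbers: the turn, a rotation vector about the tool's x, y, z in degrees, then the shift along the tool's x, y, z in mm, then the opening, from -1 (shut) to 1 (fully open), so that 0 is half open. In form: [[ax, ay, az, x, y, z, grip], ...]. A call has 1 to 10 rows; each row shifts and turns the commanded pose from where the row before left it, along the tool's axes as they then stand; what a row does not reach is not made up. A row lasts 1/8 s, in which the tool goes at most 62.5 mm and 10.7 degrees, less where a joint would pass 70% of its speed; a pose out of reach is approached as far as the arm can. A call is refused whole if a number of a shift passes 62.5 or a number of a turn 10.7, either way. A call with a gripper value outside its range is refused whole. The fingers move at their own pace and stop on an object; the grip force is fixed at half the most. Time passes only in rows, so rows that do not move let the fingers close. It gives the time, the measured TCP pose, the force and the opening at its end, in the units of the state.
- r.observe(): the state, without advancing time (a new reading comes with each control period).
- r.grab_frame(name): name is "scene" or "top" or "wrist"; returns the picture (480x640x3 uint8, red, green, blue); there is no depth.
- r.camera_params(name): a dict with "K" (3x3 intrinsics, pixels), "R" (3x3) and "t" (3): a world point X has camera coordinates R X + t. Camera axes: x right, y down, z forward; pixel columns grow to the right and rows downward; lengths in m; the calibration is good to about 2 mm. A picture is of the moment at which its call begins: read the wrist's pose just before it. camera_params takes no time and is no camera call; for the wrist camera it gives the pose at the moment of the call.
- r.finish_job(): hands the job in, once; it reports no verdict.
Trained networks look in the newest picture that a camera, given by its name, has taken for a name from the list of things; names that differ only in an ending like _2 or _b are one class to them, and where a whole thing is asked for, a point or a joint stands for the part that bears it (a point fixed in the world has none). Each returns a list of dicts, best first, with "confidence" (0 to 1); they miss things now and then, are a little off and sometimes report something else, mostly with a low value. They report only what shows in the picture. A call takes as long as a camera call. They do not tell look-alikes from the thing itself.
- r.boxes_of(camera, target): "xyz" ([x, y, z] in m, in world coordinates, good to about 4 mm: the middle of the surface that is visible of it).
- r.cut_out(camera, target): "region" (480x640 bool, what is visible of it).
- r.pinpoint(camera, target): "xyz" ([x, y, z] in m, in world coordinates, good to about 4 mm: a listed point, or the origin of a listed thing).
The state is a dict: "clock": time; "joint_pos": joint angles; "qvel": joint speeds; "joint_efforts": joint torques, N m; "position": TCP position; "eef_rot": TCP orientation; "wrist_force": force on the tool from outside, world axes, zero at the start; "torque": the same for the moment, N m; "opening": finger opening in m.
Only numpy, scipy, OpenCV 4.12 (cv2) and the standard library are available. Lean on these libraries where they do the work, as an engineer would, in place of code of your own. Each camera call takes 0.05 s, during which the arm holds its last target. There are 200 camera calls.

### The job

Take the analyser's heater out of service: turn the isolator handle on the sloping console clockwise to off, as far as it goes, and then swing its lockout hasp fully out. After that push the aluminium sample block off the heater deck so that it tumbles over the step and lands standing on its next face, the end that pointed to the stop (tip it over, do not lift it up off the deck), and when it has come to rest bring it, still standing on that face, flat up against the stop at the far end of the lower deck. Leave the other things on the bench where they are.

Things in the scene. Friction and masses are not known exactly. Their poses are not given: they have to be found in the camera images.
- console: Fixed white wedge console, 139 mm deep (x), 160 wide (y), 25 high in front, 127 at the back. Its grey panel rises towards console +x at 35 degrees to the bench: the outward normal leans 35 degrees from vertical towards console -x, which faces away from the robot. Origin on the bench below the panel point that is 73 mm high; z up. Stands left or right of the stand; +x towards the robot within 17 degrees.
- handle_grip (a point): Black isolator handle: grip point on its turning axis (the panel's normal), 30 mm out from the panel. A bar 60 mm long, 12 thick, top 42 mm out from the panel, over a 44 mm disc 5 mm thick. The frame turns with the handle: z the panel's outward normal, x along the bar, y across its thickness. At joint 0 (on) the bar points straight up the slope.
- isolator (a joint): Isolator handle angle in rad: 0 is on, grows clockwise as seen looking at the panel, stop at 1.5 (off, bar across the slope). Starts between 0 and 0.25. Stays where it is left; turning takes about 0.1 N m.
- hasp_knob (a point): Hasp's round steel finger post: point on its axis 24 mm out from the panel. Post 14 mm across, square to the panel, end 34 mm out. It stands on a flat arm (12 mm wide, 5 high) 45 mm from the arm's pivot; the arm ends in a padlock eye 72 mm from the pivot. The frame turns with the hasp: x from pivot to post, z the panel's outward normal.
- hasp_pivot (a point): Point on the hasp's hinge axis (the axis is the panel's normal), 24 mm out from the panel, so level with hasp_knob. It lies 75 mm to the -y side of the handle's axis. Fixed to the console, axes parallel to the console's own.
- hasp (a joint): Hasp angle in rad: 0 is tucked in (arm straight up the slope, beside the handle), grows clockwise as seen looking at the panel, stop at 1.57 (fully out: arm points to the console's -y, eye out beyond the console's side). Starts between 0 and 0.3. Stays where it is left; moving the post takes about 1 N.
- stand: Fixed white stepped stand, x -115 to +120 mm, 130 mm wide (y), no side walls. Origin on the bench under the step's edge. Heater deck (steel) at x -115 to 0, 66 mm above the bench; straight 36 mm step down at x = 0, edge along y; lower deck (grey) at x 0 to 108, 30 mm above the bench. Stop: dark bar at the far end, 110 mm wide, face at x = 108, top 48 mm above the bench.
- block_center (a point): Centre of the loose aluminium block, about 0.4 kg, 64 (x) x 50 (y) x 48 (z) mm. Starts on heater deck, six dark wells (+z) up, +x end to the stop, centre 50 to 70 mm short of the edge, square within 7 degrees. Tips once its centre is pushed past the edge; then stands on its +x end, some 0 to 35 mm beyond the step: x down, z to stop. Home at the stop: centre at x 84, z 62 mm of the stand.
- mouse: Bystander, leave alone: grey computer mouse, 105 x 60 x 30 mm. Origin at the centre of its underside.
- tip_box: Bystander, leave alone: grey pipette-tip box, 120 x 85 x 50 mm. Origin at the centre of its underside.
- bottle: Bystander, leave alone: white reagent bottle, 66 mm across, 150 mm tall. Origin at the centre of its underside.
- jar: Bystander, leave alone: small white jar, 38 mm across, 45 mm tall, standing close to the stand's +y side. Origin at the centre of its underside.
- screwdriver: Bystander, leave alone: screwdriver lying on the bench before the keyboard, about 200 mm long. Origin at about its middle, on the bench.
- puck: Bystander, leave alone: plain aluminium round puck, 56 mm across, 47 mm tall, standing at the console's tall back. Origin at the centre of its underside.
Not all that is in view belongs to the job. Leave any red or yellow look-alike of the console alone.

How it is judged:
By the outcome, as a careful person would: the job done as asked, in the order asked, and still so for the second after the job is handed in, with the robot touching nothing.
It also fails if it takes over 64 s, if anything falls off the work surface, if the arm or the gripper's body presses on something with over 40 N, if the wrist force passes 120 N, or if a joint passes its speed limit or range.

## Working session

There is one attempt and no reset: what is moved stays moved. The work goes in short steps, Python scripts to look and compute and a shell command to move; the robot and the scene stay as the last step left them, time stands still between calls to the robot, and variables do not carry over. Pictures are saved under pics/ and viewed, about 8 in all and at most 12, crops included, and the job is handed in when it is done.

```bash
mkdir -p pics; cat > h.py <<'E'
import numpy as np, cv2
from station import r
def save(c,n):
    im=r.grab_frame(c); cv2.imwrite('pics/'+n+'.png',im[:,:,::-1]); return im
def pts(c,names):
    for n in names:
        o=r.pinpoint(c,n)
        print(c,n,[(np.round(d['xyz'],4).tolist(),round(d['confidence'],2)) for d in o[:3]])
E
python3 - <<'E'
from h import *
a=save('scene','s0'); b=save('top','t0')
N=['console','handle_grip','hasp_knob','hasp_pivot','stand','block_center','mouse','tip_box','bottle','jar','screwdriver','puck']
pts('scene',N); pts('top',N)
o=r.observe(); print(o['clock'],o['position'],o['eef_rot'],o['opening'])
E
```

```text
scene console [([0.2233, 0.27, 0.002], 0.81), ([0.4519, -0.6371, -0.0029], 0.79), ([0.5174, -0.1786, 0.0017], 0.76)]
scene handle_grip [([0.5345, -0.2006, 0.0983], 0.81), ([0.2365, 0.2508, 0.0969], 0.75), ([0.4612, -0.6613, 0.0953], 0.63)]
scene hasp_knob [([0.3288, -0.305, 0.1171], 0.67), ([0.4595, -0.5783, 0.1202], 0.66), ([0.5059, -0.1169, 0.1198], 0.64)]
scene hasp_pivot [([0.542, -0.1263, 0.0954], 0.9), ([0.4855, -0.5884, 0.0936], 0.79), ([0.3654, -0.3116, 0.0927], 0.63)]
scene stand [([0.4999, 0.2294, 0.0002], 0.74)]
scene block_center [([0.4424, 0.2247, 0.0896], 0.62)]
scene mouse [([0.6649, -0.4603, -0.0003], 0.6)]
scene tip_box [([0.6206, 0.4623, 0.0005], 0.97)]
scene bottle [([0.4976, -0.4563, 0.0027], 0.71)]
scene jar [([0.4499, 0.3338, -0.003], 0.8), ([0.5018, -0.4547, -0.0005], 0.74)]
scene screwdriver [([0.7508, -0.0577, 0.0005], 0.93)]
scene puck [([0.384, -0.1771, -0.0019], 0.74)]
top console [([0.5228, -0.1758, 0.0031], 0.95), ([0.2249, 0.2669, 0.0013], 0.85), ([0.4548, -0.6394, 0.0036], 0.77)]
top handle_grip [([0.3498, -0.3868, 0.093], 0.73), ([0.5312, -0.2035, 0.0
[... 203 characters left out ...]
13], 0.87), ([0.4864, -0.5958, 0.0915], 0.82), ([0.3671, -0.3146, 0.089], 0.7)]
top stand [([0.5019, 0.2275, 0.0001], 0.73)]
top block_center [([0.4435, 0.2274, 0.0919], 0.61)]
top mouse [([0.665, -0.4632, 0.0006], 0.9)]
top tip_box []
top bottle [([0.4987, -0.4594, -0.0005], 0.56)]
top jar [([0.4975, -0.4591, 0.002], 0.56), ([0.45, 0.3338, -0.001], 0.4)]
top screwdriver [([0.7486, -0.0594, 0.0011], 0.5)]
top puck [([0.7476, -0.0607, 0.0037], 0.7), ([0.3885, -0.1769, 0.0024], 0.48)]
1.3 [0.23612104 0.60560206 0.20542728] [[-9.31680340e-01  3.63279153e-01 -2.96254527e-05]
 [ 3.63279153e-01  9.31680340e-01 -4.55438838e-07]
 [ 2.74360005e-05 -1.11866328e-05 -1.00000000e+00]] 0.09389682967705479
```

```bash
ls .
```

```text
h.py
pics
```

View pics/s0.png

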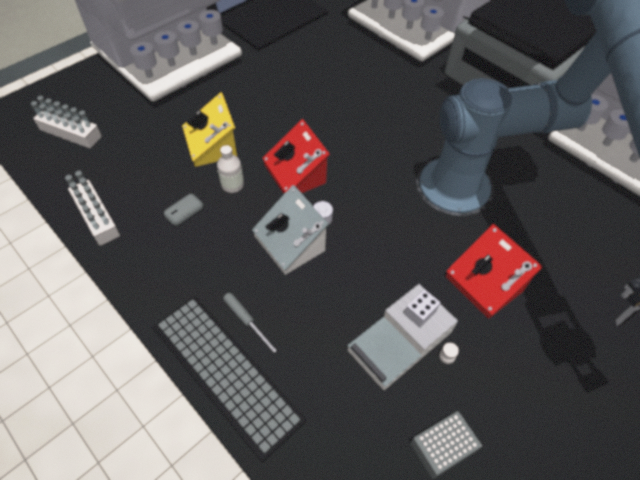

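View pics/t0.png

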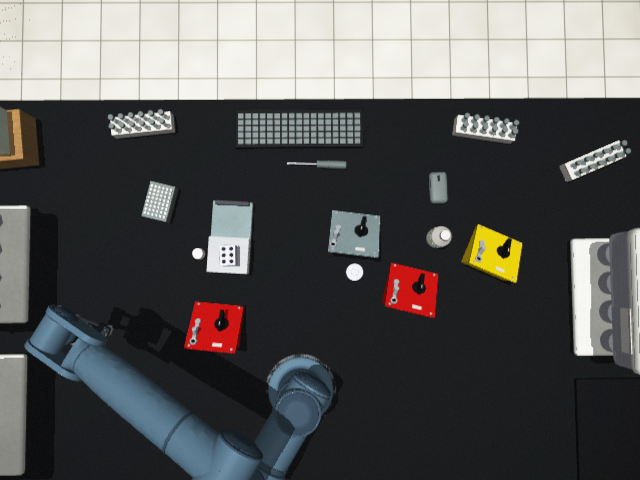

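The real console is the one with the grey panel, at top-image px (355,232) beside the puck. The stand is at (230,240), with the block on its near deck. The red and yellow consoles are look-alikes. I'll write a helper that gives the remaining move in tool axes.

```bash
cat >> h.py <<'E'
from scipy.spatial.transform import Rotation as Ro
def delta(Rt,pt,R0=None,p0=None):
    "turn (deg rotvec, tool) and shift (mm, current tool axes; and in target axes)"
    o=r.observe(); R0=o['eef_rot'] if R0 is None else R0; p0=o['position'] if p0 is None else p0
    R0=np.array(R0);d=np.array(pt)-p0
    rv=Ro.from_matrix(R0.T@Rt).as_rotvec(degrees=True)
    print('turn',np.round(rv,2),'n',np.ceil(np.abs(rv).max()/10.7),'shift cur',np.round(R0.T@d*1e3,1),'shift tgt',np.round(np.array(Rt).T@d*1e3,1))
class Con:
    def __init__(s,yaw,grip):
        c,k=np.cos(yaw),np.sin(yaw); s.x=np.array([c,k,0]);s.y=np.array([-k,c,0]);z=np.array([0,0,1.])
        t=np.radians(35); s.n=-np.sin(t)*s.x+np.cos(t)*z; s.u=np.cos(t)*s.x+np.sin(t)*z; s.g=np.array(grip)
        s.piv=s.g-.075*s.y-.006*s.n
    def dirn(s,q): return Ro.from_rotvec(-q*s.n).apply(s.u)
    def R(s,q): x=s.dirn(q); return np.c_[x,np.cross(-s.n,x),-s.n]
    def at(s,q,p,out): # tool pose: x along dirn(q), TCP over p's axis, out metres from panel (grip is .03)
        return s.R(q), p+s.n*(out-(p-s.g)@s.n-.03)
E
python3 - <<'E'
from h import *
c=Con(np.radians(173),[.533,-.202,.097])
delta(*c.at(0.12,c.g-.037*c.y,.20))
E
```

```text
turn [ 6.44 34.43 -7.19] n 4.0 shift cur [-655.3 -584.6  -30.8] shift tgt [-468.6 -677.2 -306.6]
```

```bash
python3 -m inch '[[0,0,0,0,0,-60,1],[0,0,0,-30,-20,-40,1],[0,0,0,-57,-51,0,1],[0,0,0,-57,-51,0,1],[0,0,0,-57,-51,0,1],[0,0,0,-57,-51,0,1],[0,0,0,-57,-51,0,1],[0,0,0,-57,-51,0,1],[0,0,0,-57,-51,0,1],[0,0,0,-57,-51,0,1]]'; python3 -m inch '[[0,0,0,-57,-51,0,1],[0,0,0,-57,-51,0,1],[0,0,0,-55,-52,0,1],[1.6,8.6,-1.8,0,0,0,1],[1.6,8.6,-1.8,0,0,0,1],[1.6,8.6,-1.8,0,0,0,1],[1.6,8.6,-1.8,0,0,0,1]]'
python3 - <<'E'
from h import *
c=Con(np.radians(173),[.533,-.202,.097])
delta(*c.at(0.12,c.g-.037*c.y,.20)); o=r.observe();print(o['joint_pos'],o['position'])
save('wrist','w1'); pts('wrist',['console','handle_grip','hasp_knob','hasp_pivot','puck'])
E
```

```text
clock: 2.55
position: [0.4835, 0.1282, 0.3058]
eef_rot: [[-0.932, 0.363, 0.001], [0.363, 0.932, 0.0], [-0.001, 0.001, -1.0]]
wrist_force: [0.4, 0.5, -0.0]
opening: 0.0937
clock: 3.42
position: [0.5665, -0.0382, 0.3059]
eef_rot: [[-0.791, 0.218, -0.572], [0.217, 0.974, 0.071], [0.572, -0.068, -0.817]]
wrist_force: [0.9, 1.0, -0.4]
opening: 0.0942
turn [-0.   -0.18  0.05] n 1.0 shift cur [-123.6 -115.8    8.4] shift tgt [-123.7 -115.7    8.8]
[-0.23466431  0.39514619  1.28183935 -0.07350635  2.07449182 -1.57929121] [ 0.56650157 -0.038179    0.30594618]
wrist console [([0.5208, -0.1792, -0.0001], 0.79), ([0.3379, -0.3619, 0.0051], 0.65), ([0.2261, 0.266, -0.0007], 0.57)]
wrist handle_grip [([0.3519, -0.3847, 0.0987], 0.65), ([0.2404, 0.245, 0.097], 0.65), ([0.5208, -0.1805, 0.0004], 0.23)]
wrist hasp_knob [([0.3269, -0.3016, 0.1155], 0.86), ([0.5043, -0.1141, 0.1105], 0.76), ([0.2082, 0.3262, 0.1176], 0.68)]
wrist hasp_pivot [([0.5417, -0.1248, 0.0912], 0.87), ([0.2442, 0.3236, 0.0905], 0.86), ([0.3671, -0.3149, 0.0947], 0.67)]
wrist puck [([0.3847, -0.1788, 0.0002], 0.6)]
```

View pics/w1.png

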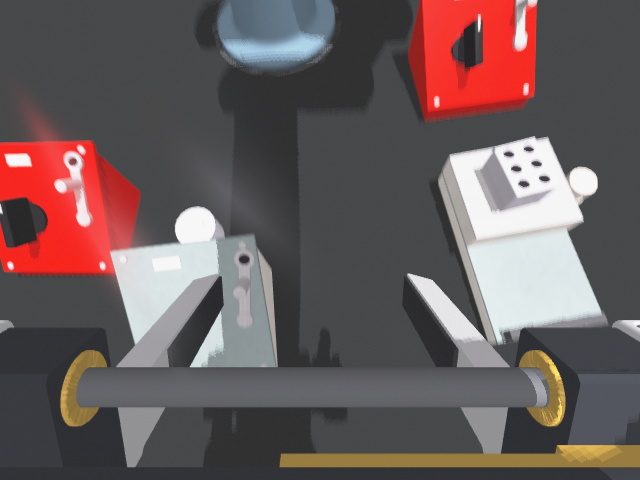

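The wrist view shows the console at lower left, with the hasp at (243,290) and the puck at (195,225). The stand is at right. I'll move over the panel.

```bash
python3 -m inch '[[0,0,0,-60,-58,0,1],[0,0,0,-50,-50,0,1],[0,0,0,-30,-15,0,1],[0,0,0,0,0,0,1]]'
python3 - <<'E'
from h import *
o=r.observe();print(o['joint_pos'],o['position'])
save('wrist','w2'); pts('wrist',['console','handle_grip','hasp_knob','hasp_pivot'])
pts('wrist',['console','handle_grip','hasp_knob','hasp_pivot'])
E
```

```text
clock: 4.22
position: [0.6377, -0.165, 0.2439]
eef_rot: [[-0.792, 0.221, -0.569], [0.219, 0.973, 0.072], [0.569, -0.068, -0.819]]
wrist_force: [0.1, -0.2, -0.1]
opening: 0.0939
[-0.36627658  0.64932993  1.04268667 -0.15406156  2.04172776 -1.72080219] [ 0.63770714 -0.16503079  0.24394789]
wrist console [([0.3394, -0.3644, 0.0007], 0.92), ([0.2272, 0.2674, 0.0023], 0.9), ([0.5241, -0.1785, 0.0021], 0.59)]
wrist handle_grip [([0.5317, -0.1978, 0.0969], 0.79), ([0.3517, -0.3844, 0.0963], 0.62), ([0.44, 0.2251, 0.087], 0.19)]
wrist hasp_knob [([0.5078, -0.1117, 0.1159], 0.8), ([0.3266, -0.305, 0.1153], 0.73), ([0.7514, -0.0594, -0.0037], 0.42)]
wrist hasp_pivot [([0.5409, -0.1234, 0.0915], 0.6), ([0.3676, -0.3112, 0.0916], 0.55)]
wrist console [([0.3394, -0.3644, 0.0007], 0.92), ([0.2272, 0.2674, 0.0023], 0.9), ([0.5241, -0.1785, 0.0021], 0.59)]
wrist handle_grip [([0.5317, -0.1978, 0.0969], 0.79), ([0.3517, -0.3844, 0.0963], 0.62), ([0.44, 0.2251, 0.087], 0.19)]
wrist hasp_knob [([0.5078, -0.1117, 0.1159], 0.8), ([0.3266, -0.305, 0.1153], 0.73), ([0.7514, -0.0594, -0.0037], 0.42)]
wrist hasp_pivot [([0.5409, -0.1234, 0.0915], 0.6), ([0.3676, -0.3112, 0.0916], 0.55)]
```

View pics/w2.png

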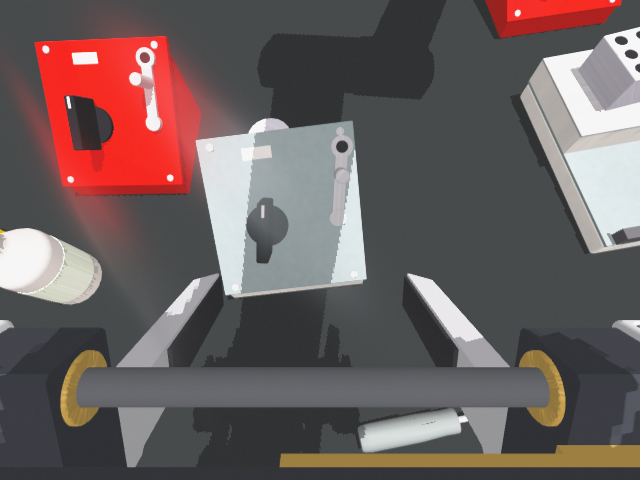

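The console is at image centre. The handle is at (264,232), the post at (342,178) and the pivot eye at (340,215). I'll crop for a refined fit.

```bash
python3 - <<'E'
from h import *
im=cv2.imread('pics/w2.png')[110:310,185:385]
cv2.imwrite('pics/w2c.png',cv2.resize(im,(800,600*800//800+0) if 0 else (600,600),interpolation=cv2.INTER_CUBIC))
P=r.camera_params('wrist'); np.savez('w2cam.npz',**{k:np.array(P[k]) for k in 'KRt'})
E
```

```text
(no output)
```

View pics/w2c.png

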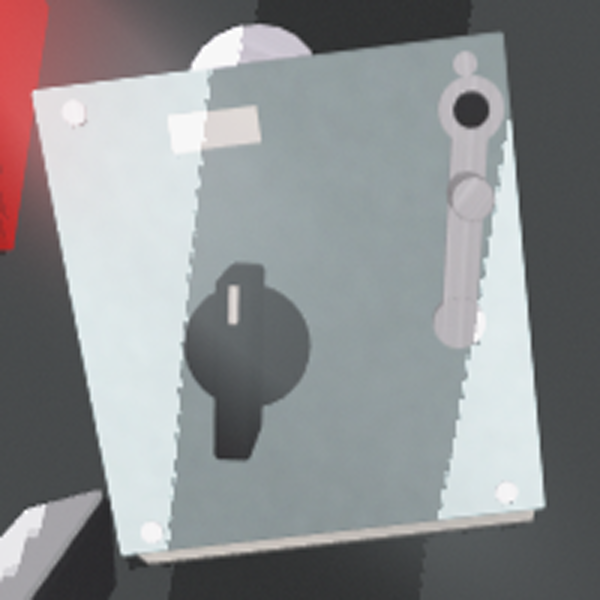

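```bash
cat > fit.py <<'E'
from h import *
from scipy.optimize import least_squares
C=np.load('w2cam.npz');K,R,t=C['K'],C['R'],C['t']
px=lambda u,v:(185+u/3,110+v/3)
def proj(X): c=K@(R@X+t); return c[:2]/c[2]
def model(q):
    x,y,yaw,hy,qi,qh,sT,sB=q; s=Con(yaw,[0,0,0]); O=np.array([x,y,.073])
    P=lambda a,b,o:O+s.u*a+s.y*b+s.n*o
    g=P(0,hy,.03); pv=P(0,hy-.075,0); d=s.dirn(qh); b=s.dirn(qi)
    pts=[(P(sT,.08,0),33,92),(P(sT,-.08,0),503,33),(P(sB,-.08,0),545,508),(P(sB,.08,0),122,555),
     (P(0,hy,.005),247,345),(pv+s.n*.006,457,322),(pv+.045*d+s.n*.034,472,198),(pv+.072*d+s.n*.005,471,108),(g+b*.03+.012*s.n,232,272),(g-b*.03+.012*s.n,231,460)]
    return s,g,pts
def res(q):
    return np.concatenate([proj(P)-px(u,v) for P,u,v in model(q)[2]])
S=least_squares(res,[.522,-.178,np.radians(173),.024,.1,.2,.09,-.08],loss='soft_l1')
print(np.round(S.x,4),'yaw',np.degrees(S.x[2]));print(np.round(res(S.x).reshape(-1,2),1).tolist());s,g,_=model(S.x)
s=Con(S.x[2],g);print('grip',g,'piv',s.piv,'knob',s.piv+.045*s.dirn(S.x[5]))
E
python3 fit.py
```

```text
[ 0.5201 -0.1781  3.0179  0.0206  0.1578  0.163   0.0936 -0.0756] yaw 172.9155166186884
[[-0.5, -0.0], [0.6, 0.1], [0.2, 0.1], [-0.3, -0.0], [-0.4, -0.1], [0.2, -0.5], [0.1, -0.1], [-0.0, 0.0], [0.0, 1.6], [0.1, -0.5]]
grip [ 0.53461038 -0.20058887  0.09757456] piv [ 0.54044515 -0.12573702  0.09265965] knob [ 0.50524988 -0.11400561  0.1181286 ]
```

```bash
cat > c.py <<'E'
from h import *
c=Con(np.radians(172.92),[.5346,-.2006,.0976])
E
python3 - <<'E'
from c import *
delta(*c.at(.158,c.g,.013))
E
```

```text
turn [-0.04  0.1   2.28] n 1.0 shift cur [ -9.9 -48.9 194.5] shift tgt [-12.2 -48.6 194.4]
```

```bash
python3 -m inch '[[0,0,2.3,0,0,0,0],[0,0,0,-12,-49,30,0],[0,0,0,0,0,50,0],[0,0,0,0,0,50,0],[0,0,0,0,0,0,0]]'; python3 - <<'E'
from c import *
delta(*c.at(.158,c.g,.013)); print(r.observe()['wrist_force'])
pts('wrist',[])
E
```

```text
clock: 5.3
position: [0.5578, -0.2033, 0.1325]
eef_rot: [[-0.779, 0.25, -0.576], [0.255, 0.964, 0.074], [0.573, -0.089, -0.814]]
wrist_force: [0.7, -0.2, -0.2]
opening: 0.0484
turn [ 0.07 -0.49  0.04] n 1.0 shift cur [-1.4 -0.1 59. ] shift tgt [-0.9 -0.  59. ]
[ 0.68504464 -0.22147247 -0.17463376]
```

```bash
python3 -m inch '[[0,0,0,-1,0,35,0],[0,0,0,0,0,24,0],[0,0,0,0,0,0,0],[0,0,0,0,0,0,-1],[0,0,0,0,0,0,-1],[0,0,0,0,0,0,-1],[0,0,0,0,0,0,-1]]'; python3 - <<'E'
from c import *
delta(*c.at(.158,c.g,.013)); o=r.observe();print(o['wrist_force'],o['torque'],o['joint_pos'])
E
```

```text
clock: 6.18
position: [0.529, -0.201, 0.0872]
eef_rot: [[-0.784, 0.25, -0.568], [0.257, 0.964, 0.07], [0.565, -0.091, -0.82]]
wrist_force: [0.9, -1.1, 1.6]
opening: 0.0114
turn [-0.    0.08 -0.05] n 1.0 shift cur [1.6 0.9 5.3] shift tgt [1.6 0.9 5.3]
[ 0.88998403 -1.06189187  1.58599129] [-0.14705542 -0.22663071  0.04114664] [-0.46689083  0.58174202  1.43991666 -0.19578531  1.69903211 -1.72243719]
```

```bash
python3 -m inch '[[0,0,8,0,0,0,-1],[0,0,8,0,0,0,-1],[0,0,8,0,0,0,-1],[0,0,8,0,0,0,-1],[0,0,8,0,0,0,-1],[0,0,8,0,0,0,-1],[0,0,8,0,0,0,-1],[0,0,8,0,0,0,-1],[0,0,8,0,0,0,-1],[0,0,5,0,0,0,-1]]'; python3 - <<'E'
from c import *
delta(*c.at(1.5,c.g,.013)); o=r.observe();print(o['wrist_force'],o['torque'],o['torque']@c.n,o['joint_pos'])
E
```

```text
clock: 7.42
position: [0.5281, -0.2018, 0.0877]
eef_rot: [[0.07, 0.818, -0.57], [0.997, -0.037, 0.069], [0.036, -0.573, -0.819]]
wrist_force: [-1.8, -2.1, 2.8]
opening: 0.0117
turn [-0.07  0.09 -0.37] n 1.0 shift cur [ 2.  -0.4  5.3] shift tgt [ 2.  -0.4  5.3]
[-1.84259745 -2.13707386  2.80613856] [-0.23119927  0.46202183  0.32846754] 0.10480235805114647 [-0.46758215  0.58133336  1.44026187 -0.19827009  1.70079534 -0.37574199]
```

```bash
python3 -m inch '[[0,0,4,0,0,0,-1],[0,0,4,0,0,0,-1],[0,0,0,0,0,0,-1]]'; python3 - <<'E'
from c import *
delta(*c.at(1.5,c.g,.013)); o=r.observe();print(o['wrist_force'],o['torque']@c.n)
E
```

```text
clock: 7.8
position: [0.5282, -0.2017, 0.0877]
eef_rot: [[0.179, 0.802, -0.57], [0.983, -0.17, 0.069], [-0.041, -0.573, -0.819]]
wrist_force: [-2.6, -2.5, 5.2]
opening: 0.0135
turn [-0.05  0.09 -8.07] n 1.0 shift cur [ 1.8 -0.7  5.3] shift tgt [ 1.9 -0.4  5.3]
[-2.63185243 -2.47465375  5.16294384] 0.6326559626396552
```

```bash
python3 -m inch '[[0,0,0,0,0,0,0],[0,0,0,0,0,0,0],[0,0,0,0,0,-30,0],[0,0,0,0,0,-50,0],[0,0,0,0,0,-10,0],[0,0,-10.6,0,0,0,0],[0,0,-10.6,0,0,0,0],[0,0,-10.6,0,0,0,0],[0,0,-10.6,0,0,0,0],[0,0,-10.6,0,0,0,0]]';python3 -m inch '[[0,0,-10.6,0,0,0,0],[0,0,-10.6,0,0,0,0],[0,0,-10.4,0,0,0,0],[0,0,0,0,0,0,0]]'; python3 - <<'E'
from c import *
save('wrist','w3')
P=r.camera_params('wrist'); np.savez('w3cam.npz',**{k:np.array(P[k]) for k in 'KRt'})
delta(*c.at(.163,c.piv+.045*c.dirn(.163),.013))
pts('wrist',['handle_grip','hasp_knob','hasp_pivot'])
E
```

```text
clock: 9.05
position: [0.5786, -0.2068, 0.1586]
eef_rot: [[-0.535, 0.623, -0.571], [0.724, 0.686, 0.072], [0.436, -0.375, -0.818]]
wrist_force: [-0.9, 0.5, 0.5]
opening: 0.0467
clock: 9.55
position: [0.5788, -0.2069, 0.159]
eef_rot: [[-0.78, 0.257, -0.57], [0.265, 0.962, 0.071], [0.567, -0.095, -0.818]]
wrist_force: [0.3, -0.3, -0.2]
opening: 0.0465
turn [ 0.01 -0.08 -0.31] n 1.0 shift cur [58.9 74.3 93.3] shift tgt [58.6 74.6 93.2]
wrist handle_grip [([0.5318, -0.1991, 0.0964], 0.88), ([0.351, -0.3864, 0.0952], 0.75)]
wrist hasp_knob [([0.5072, -0.1121, 0.1148], 0.97), ([0.3302, -0.3062, 0.1156], 0.89), ([0.5443, -0.1226, 0.0927], 0.61)]
wrist hasp_pivot [([0.3652, -0.3132, 0.0933], 0.77), ([0.5443, -0.1248, 0.0895], 0.59)]
```

View pics/w3.png

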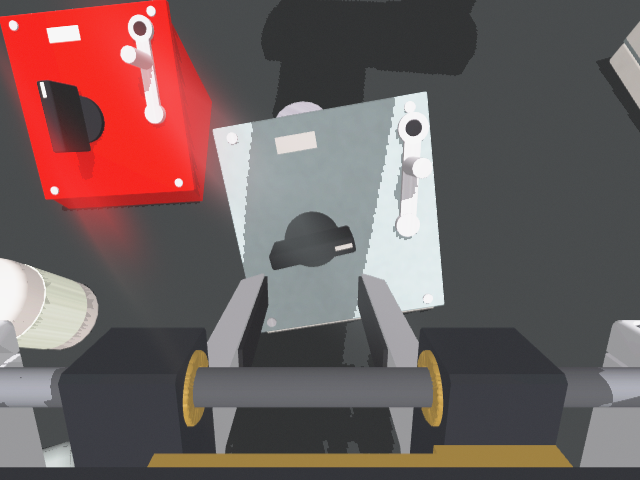

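The handle now lies across the slope at (312,245), so it is off. The hasp is still tucked, with its post at (418,167). Next I'll grasp the post.

```bash
python3 -m inch '[[0,0,0,29,37,0,0],[0,0,0,29,37,0,0],[0,0,0,1,0,45,0],[0,0,0,0,0,45,0],[0,0,0,0,0,0,0]]'; python3 - <<'E'
from c import *
delta(*c.at(.163,c.piv+.045*c.dirn(.163),.013));o=r.observe();print(o['wrist_force'],o['torque']@c.n)
E
```

```text
clock: 10.38
position: [0.4983, -0.1131, 0.1109]
eef_rot: [[-0.778, 0.256, -0.574], [0.263, 0.962, 0.073], [0.571, -0.094, -0.815]]
wrist_force: [0.3, 0.1, 0.6]
opening: 0.0468
turn [ 0.01 -0.38 -0.16] n 1.0 shift cur [-1.6  0.2  1. ] shift tgt [-1.6  0.2  1. ]
[0.32552201 0.07948651 0.61323825] 0.010555730760944139
```

```bash
python3 -m inch '[[0,0,0,-1.5,0,0,-1],[0,0,0,0,0,0,-1],[0,0,0,0,0,0,-1],[0,0,0,0,0,0,-1]]';  python3 -m inch '[[0,0,8,-0.44,6.26,0,-1],[0,0,8,-0.44,6.26,0,-1],[0,0,8,-0.44,6.26,0,-1],[0,0,8,-0.44,6.26,0,-1]]'; python3 - <<'E'
from c import *
for q in (.163+.56,.75): delta(*c.at(q,c.piv+.045*c.dirn(q),.013))
o=r.observe();print(o['wrist_force'],o['torque']@c.n)
E
```

```text
clock: 10.88
position: [0.5033, -0.115, 0.113]
eef_rot: [[-0.783, 0.256, -0.568], [0.264, 0.962, 0.07], [0.564, -0.095, -0.82]]
wrist_force: [1.3, -0.6, 2.0]
opening: 0.0133
clock: 11.38
position: [0.5146, -0.0941, 0.107]
eef_rot: [[-0.525, 0.634, -0.568], [0.737, 0.672, 0.069], [0.426, -0.382, -0.82]]
wrist_force: [0.6, -2.5, 2.6]
opening: 0.0131
turn [-0.01  0.13 -0.38] n 1.0 shift cur [2.  0.3 5.7] shift tgt [2.  0.3 5.8]
turn [-0.    0.13  1.17] n 1.0 shift cur [2.  1.5 5.7] shift tgt [2.  1.4 5.8]
[ 0.59155583 -2.47381582  2.63202357] -0.01294854620921545
```

```bash
python3 -m inch '[[0,0,8,-0.44,6.26,0,-1],[0,0,8,-0.44,6.26,0,-1],[0,0,8,-0.44,6.26,0,-1],[0,0,8,-0.44,6.26,0,-1],[0,0,8,-0.44,6.26,0,-1],[0,0,8,-0.44,6.26,0,-1],[0,0,4,-0.2,4,0,-1],[0,0,0,0,4,0,-1],[0,0,0,0,0,0,-1]]'; python3 - <<'E'
from c import *
q=1.57; delta(*c.at(q,c.piv+.045*c.dirn(q),.013))
o=r.observe();print(o['wrist_force']@o['eef_rot'],o['torque']@c.n)
E
```

```text
clock: 12.5
position: [0.5437, -0.0829, 0.0875]
eef_rot: [[0.172, 0.792, -0.586], [0.984, -0.161, 0.071], [-0.038, -0.59, -0.807]]
wrist_force: [-22.3, 1.0, 24.6]
opening: 0.013
turn [-1.21  0.12 -3.6 ] n 1.0 shift cur [ 2.  -1.4  5.6] shift tgt [ 2.1 -1.4  5.6]
[ -3.74805177 -32.32592906  -6.64234521] 0.07230123984303322
```

The hasp is at its stop, with 32 N of reaction. I'll release and retreat.

```bash
python3 -m inch '[[0,0,0,0,-5,0,-0.3],[0,0,0,0,0,0,0],[0,0,0,0,0,0,0],[0,0,0,0,0,-40,0],[0,0,0,0,0,-60,0],[0,0,0,0,0,-60,0],[0,0,0,0,0,0,0]]'; python3 - <<'E'
from c import *
save('wrist','w4'); pts('wrist',['handle_grip','hasp_knob','hasp_pivot']); q=1.57; print(c.piv+.045*c.dirn(q))
p=np.radians(-3);R=np.array([[np.cos(p),np.sin(p),0],[np.sin(p),-np.cos(p),0],[0,0,-1]])
delta(R,[.40,.226,.25]); save('top','t1')
pts('top',['stand','block_center','hasp_knob'])
E
```

```text
clock: 13.38
position: [0.6401, -0.0944, 0.221]
eef_rot: [[0.172, 0.81, -0.561], [0.984, -0.163, 0.068], [-0.036, -0.563, -0.825]]
wrist_force: [-1.3, -0.2, 0.4]
opening: 0.0469
wrist handle_grip [([0.3519, -0.3849, 0.094], 0.9), ([0.5334, -0.1984, 0.0948], 0.65)]
wrist hasp_knob [([0.5471, -0.08, 0.0906], 0.82)]
wrist hasp_pivot [([0.5413, -0.1226, 0.0937], 0.95), ([0.3655, -0.316, 0.0938], 0.94)]
[ 0.54594626 -0.08108722  0.09270564]
turn [-27.27  26.96  79.64] n 8.0 shift cur [ 272.5 -260.3  128. ] shift tgt [-251.4 -306.4  -35.8]
top stand [([0.4991, 0.2259, 0.0013], 0.74)]
top block_center [([0.4428, 0.2255, 0.0897], 0.76), ([0.5231, -0.1783, -0.0011], 0.66)]
top hasp_knob [([0.2051, 0.3287, 0.1184], 0.58), ([0.4525, -0.5777, 0.1192], 0.57), ([0.3275, -0.3063, 0.1219], 0.55)]
```

View pics/w4.png

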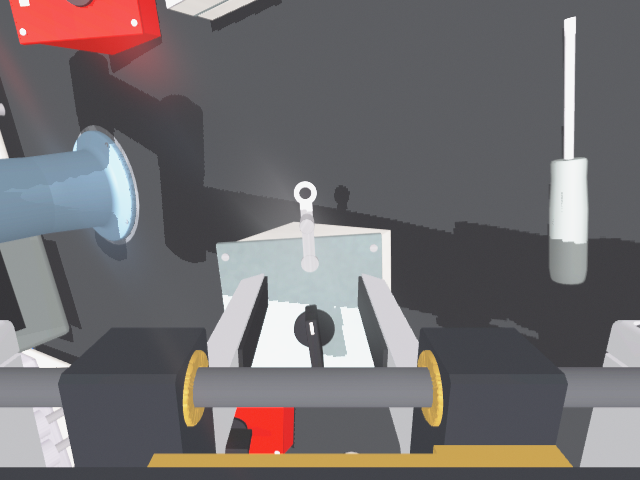

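The hasp arm points out past the console's side, with its eye at (305,193), and the knob estimate matches 1.57. The handle is across the slope. Now I'll go to the stand.

```bash
python3 -m inch '[[-3.4,3.37,9.96,0,0,0,0],[-3.4,3.37,9.96,0,0,0,0],[-3.4,3.37,9.96,0,0,0,0],[-3.4,3.37,9.96,0,0,0,0],[-3.4,3.37,9.96,0,0,0,0],[-3.4,3.37,9.96,0,0,0,0],[-3.4,3.37,9.96,0,0,0,0],[-3.4,3.37,9.96,0,0,0,0]]';python3 -m inch '[[0,0,0,-42,-51,-6,0],[0,0,0,-42,-51,-6,0],[0,0,0,-42,-51,-6,0],[0,0,0,-42,-51,-6,0],[0,0,0,-42,-51,-6,0],[0,0,0,-41,-51,-6,0],[0,0,0,0,0,0,0]]'; python3 - <<'E'
from c import *
p=np.radians(-3);R=np.array([[np.cos(p),np.sin(p),0],[np.sin(p),-np.cos(p),0],[0,0,-1]])
delta(R,[.40,.226,.25]);print(r.observe()['joint_pos'])
P=r.camera_params('wrist'); np.savez('w5cam.npz',**{k:np.array(P[k]) for k in 'KRt'})
save('wrist','w5'); pts('wrist',['stand','block_center','jar'])
E
```

```text
clock: 14.78
position: [0.6358, -0.0937, 0.2163]
eef_rot: [[1.0, -0.02, -0.008], [-0.02, -1.0, 0.012], [-0.008, -0.012, -1.0]]
wrist_force: [-0.4, 0.7, 0.1]
opening: 0.0468
clock: 15.65
position: [0.4018, 0.2005, 0.2569]
eef_rot: [[1.0, -0.008, -0.008], [-0.008, -1.0, 0.014], [-0.008, -0.013, -1.0]]
wrist_force: [0.6, -2.0, 1.6]
opening: 0.0472
turn [-0.76  0.49  2.52] n 1.0 shift cur [ -2.  -25.4   7.3] shift tgt [ -3.2 -25.4   6.9]
[ 0.19965139 -0.29108439  1.99070122  0.01504622  1.44736273  1.77694089]
wrist stand []
wrist block_center [([0.4397, 0.2246, 0.0888], 0.89)]
wrist jar [([0.4497, 0.3351, 0.005], 0.71)]
```

View pics/w5.png

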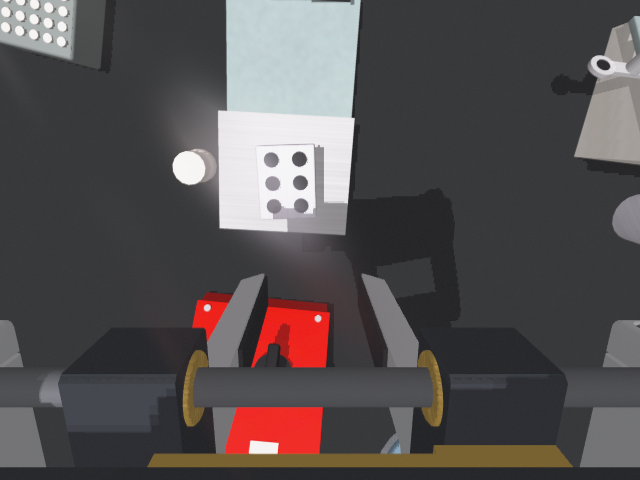

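```bash
python3 - <<'E'
from c import *
C=np.load('w5cam.npz');K,R,t=C['K'],C['R'],C['t']
def bp(u,v,z):
    d=R.T@np.linalg.solve(K,[u,v,1]); o=-R.T@t; return o+d*(z-o[2])/d[2]
D=np.array([bp(u,v,.066) for u,v in [(219,112),(354,118),(346,235),(220,228)]]);print('deck',D.round(4).tolist())
B=np.array([bp(u,v,.114) for u,v in [(256,146),(315,144),(316,217),(259,219)]]);print('block',B.round(4).tolist(),B.mean(0))
ang=lambda v:np.degrees(np.arctan2(v[1],v[0]))
print('deck yaw',ang(D[0]-D[3]),ang(D[1]-D[2]),ang(D[0]-D[1])-90,'edge mid',(D[0]+D[1])/2,'size',np.linalg.norm(D[0]-D[1]),np.linalg.norm(D[0]-D[3]))
print('blk yaw',ang(B[0]-B[3]),ang(B[1]-B[2]),ang(B[0]-B[1])-90,np.linalg.norm(B[0]-B[1]),np.linalg.norm(B[0]-B[3]))
E
```

```text
deck [[0.5036, 0.2904, 0.066], [0.4971, 0.1622, 0.066], [0.3824, 0.1679, 0.066], [0.3905, 0.2978, 0.066]]
block [[0.4728, 0.249, 0.114], [0.4741, 0.1991, 0.114], [0.4114, 0.1986, 0.114], [0.4099, 0.2493, 0.114]] [0.44203668 0.22399883 0.114     ]
deck yaw -3.7529960878998456 -2.8412165703470005 -2.883828292883777 edge mid [0.50033727 0.22629428 0.066     ] size 0.12829749390024356 0.11334736117491212
blk yaw -0.31797854173387485 0.4862281260663527 1.457214740602808 0.04985138126644972 0.06291550029859456
```

```bash
cat >> c.py <<'E'
p=np.radians(-3.1);SX=np.array([np.cos(p),np.sin(p),0]);SY=np.array([-np.sin(p),np.cos(p),0]);SO=np.array([.5005,.2265,0])
RT=np.c_[SX,-SY,[0,0,-1]]
S=lambda x,y,z:SO+SX*x+SY*y+np.array([0,0,z])
def st(P): d=np.array(P)-SO; return np.round([d@SX,d@SY,d[2]],4)
E
python3 - <<'E'
from c import *
delta(RT,S(-.112,-.0057,.16))
E
```

```text
turn [-0.71  0.6   2.19] n 1.0 shift cur [-15.5 -28.2  96.6] shift tgt [-17.6 -28.7  96.1]
```

```bash
python3 -m inch '[[-0.7,0.6,2.2,0,0,0,-0.6],[0,0,0,-17.6,-28.7,36,-0.6],[0,0,0,0,0,60,-0.6],[0,0,0,0,0,0,-0.6]]'
python3 - <<'E'
from c import *
o=r.observe();delta(RT,S(-.112,-.0057,.078));print(st(o['position']))
E
```

```text
clock: 16.35
position: [0.3851, 0.2259, 0.156]
eef_rot: [[0.998, -0.055, -0.01], [-0.055, -0.999, -0.003], [-0.01, 0.003, -1.0]]
wrist_force: [0.2, -0.5, 0.8]
opening: 0.0189
turn [ 0.18  0.55 -0.03] n 1.0 shift cur [ 4.  -1.4 77.9] shift tgt [ 3.2 -1.2 78. ]
[-0.1152 -0.0069  0.156 ]
```

```bash
python3 -m inch '[[0,0.5,0,0,-1,40,-0.6],[0,0,0,0,0,38,-0.6],[0,0,0,0,0,0,-0.6],[0,0,0,8,0,0,-0.6],[0,0,0,8,0,0,-0.6],[0,0,0,8,0,0,-0.6],[0,0,0,8,0,0,-0.6],[0,0,0,8,0,0,-0.6],[0,0,0,0,0,0,-0.6]]'
python3 - <<'E'
from c import *
o=r.observe();print(st(o['position']),o['wrist_force'])
save('top','t2');r.grab_frame('wrist')
for cam in('wrist','top'): print([(st(d['xyz']),d['confidence']) for d in r.pinpoint(cam,'block_center')[:2]])
E
```

```text
clock: 17.48
position: [0.4295, 0.2266, 0.083]
eef_rot: [[0.999, -0.053, 0.011], [-0.053, -0.999, 0.0], [0.011, -0.001, -1.0]]
wrist_force: [-0.8, 0.9, -0.2]
opening: 0.0187
[-0.0709 -0.0038  0.083 ] [-0.80642196  0.88589205 -0.20843048]
[(array([-0.0308, -0.0084,  0.0871]), 0.95)]
[(array([-0.0271, -0.005 ,  0.0903]), 0.5)]
```

```bash
python3 -m inch '[[0,0,0,5,0,0,-0.6],[0,0,0,5,0,0,-0.6],[0,0,0,5,0,0,-0.6],[0,0,0,5,0,0,-0.6],[0,0,0,4,0,0,-0.6],[0,0,0,0,0,0,-0.6]]'
python3 - <<'E'
from c import *
o=r.observe();print(st(o['position']),o['wrist_force'])
r.grab_frame('top');r.grab_frame('wrist')
for cam in('wrist','top'): print([(st(d['xyz']),d['confidence']) for d in r.pinpoint(cam,'block_center')[:2]])
E
```

```text
clock: 18.42
position: [0.453, 0.2254, 0.0833]
eef_rot: [[0.999, -0.053, 0.01], [-0.053, -0.999, 0.0], [0.01, -0.001, -1.0]]
wrist_force: [-1.0, 0.1, -0.7]
opening: 0.019
[-0.0473 -0.0037  0.0833] [-1.00217962  0.05857119 -0.69221561]
[(array([-0.0087, -0.009 ,  0.085 ]), 0.57)]
[]
```

Now small steps until it tips.

```bash
cat > b.py <<'E'
from c import *
o=r.observe();print(st(o['position']),o['wrist_force'].round(1))
r.grab_frame('top');r.grab_frame('wrist');r.grab_frame('scene')
for cam in('wrist','top','scene'): print(cam,[(st(d['xyz']),round(d['confidence'],2)) for d in r.pinpoint(cam,'block_center')[:2]])
E
python3 -m inch '[[0,0,0,2,0,0,-0.6],[0,0,0,2,0,0,-0.6],[0,0,0,2,0,0,-0.6],[0,0,0,2,0,0,-0.6],[0,0,0,0,0,0,-0.6],[0,0,0,0,0,0,-0.6]]'
python3 b.py
```

```text
clock: 19.38
position: [0.4608, 0.2249, 0.0832]
eef_rot: [[0.999, -0.053, 0.01], [-0.053, -0.999, 0.0], [0.01, -0.001, -1.0]]
wrist_force: [0.2, 0.1, -0.4]
opening: 0.0189
[-0.0396 -0.0038  0.0832] [ 0.2  0.1 -0.4]
wrist [(array([ 0.0441, -0.0094,  0.0591]), 0.88)]
top [(array([ 0.1083,  0.2437, -0.001 ]), 0.51), (array([ 0.0275, -0.0053,  0.0657]), 0.46)]
scene [(array([ 0.0498, -0.0105,  0.0653]), 0.73), (array([ 0.0586, -0.426 ,  0.0976]), 0.16)]
```

```bash
python3 -m inch '[[0,0,0,-10,0,0,-0.6],[0,0,0,0,0,-50,-0.6],[0,0,0,0,0,-50,0],[0,0,0,0,0,-30,0],[0,0,0,0,0,0,0],[0,0,0,0,0,0,0]]'
python3 b.py; python3 - <<'E'
from c import *
save('wrist','w6');P=r.camera_params('wrist'); np.savez('w6cam.npz',**{k:np.array(P[k]) for k in 'KRt'})
E
```

```text
clock: 20.42
position: [0.448, 0.2253, 0.2114]
eef_rot: [[0.999, -0.053, 0.007], [-0.053, -0.999, -0.001], [0.007, 0.0, -1.0]]
wrist_force: [0.7, -0.2, -0.2]
opening: 0.047
[-0.0524 -0.0041  0.2114] [ 0.7 -0.2 -0.2]
wrist [(array([ 0.0432, -0.0104,  0.0596]), 0.56)]
top [(array([ 0.0462, -0.0062,  0.0641]), 0.73)]
scene [(array([ 0.0405, -0.0093,  0.0613]), 0.57)]
```

View pics/w6.png

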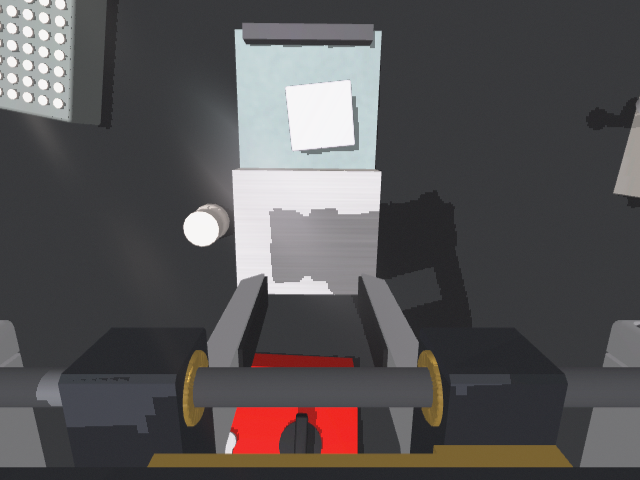

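```bash
python3 - <<'E'
from c import *
C=np.load('w6cam.npz');K,R,t=C['K'],C['R'],C['t']
def bp(u,v,z):
    d=R.T@np.linalg.solve(K,[u,v,1]); o=-R.T@t; return o+d*(z-o[2])/d[2]
B=np.array([st(bp(u,v,.094)) for u,v in [(286,87),(351,80),(355,144),(293,151)]]);print(B,B.mean(0))
print('edge',[st(bp(u,170,.066)) for u in(235,380)],'stop top front',[st(bp(*q,.048)) for q in((243,44),(373,46))])
y=B.mean(0)[1]; delta(RT,S(.005,y,.072))
E
```

```text
[[ 0.0644  0.0157  0.094 ]
 [ 0.0694 -0.033   0.094 ]
 [ 0.023  -0.0375  0.094 ]
 [ 0.0176  0.011   0.094 ]] [ 0.0436  -0.01095  0.094  ]
edge [array([0.0011, 0.0629, 0.066 ]), array([ 0.0014, -0.063 ,  0.066 ])] stop top front [array([0.1049, 0.0546, 0.048 ]), array([ 0.1036, -0.0554,  0.048 ])]
turn [-0.01 -0.46  0.07] n 1.0 shift cur [ 55.4   7.1 140.7] shift tgt [ 56.6   7.  140.3]
```

```bash
python3 -m inch '[[0,-0.5,0,50,7,0,-0.6],[0,0,0,0,0,50,-0.6],[0,0,0,0,0,50,-0.6],[0,0,0,0,0,38,-0.6],[0,0,0,0,0,0,-0.6]]'; python3 b.py
```

```text
clock: 21.4
position: [0.496, 0.2153, 0.0722]
eef_rot: [[0.999, -0.053, -0.007], [-0.053, -0.999, -0.001], [-0.007, 0.001, -1.0]]
wrist_force: [-0.2, -1.0, -0.0]
opening: 0.0189
[-0.0039 -0.0114  0.0722] [-0.2 -1.  -0. ]
wrist []
top []
scene [(array([ 0.042 , -0.0083,  0.0588]), 0.71)]
```

```bash
python3 -m inch '[[0,0,0,6,0,0,-0.6],[0,0,0,4,0,0,-0.6],[0,0,0,3,0,0,-0.6],[0,0,0,3,0,0,-0.6],[0,0,0,3,0,0,-0.6],[0,0,0,3,0,0,-0.6],[0,0,0,3,0,0,-0.6],[0,0,0,0,0,0,-0.6]]'; python3 b.py;  python3 -m inch '[[0,0,0,-3,0,0,-0.6],[0,0,0,0,0,18,-0.6],[0,0,0,0,0,0,-0.6]]'; python3 b.py
```

```text
clock: 22.7
position: [0.5241, 0.2145, 0.0755]
eef_rot: [[0.999, -0.053, 0.001], [-0.053, -0.999, 0.0], [0.001, -0.0, -1.0]]
wrist_force: [-0.5, 0.6, -0.0]
opening: 0.0186
[ 0.0242 -0.0107  0.0755] [-0.5  0.6 -0. ]
wrist []
top [(array([ 0.1062,  0.241 , -0.0007]), 0.72)]
scene [(array([ 0.0576, -0.0109,  0.0606]), 0.84)]
clock: 23.38
position: [0.519, 0.2144, 0.0552]
eef_rot: [[0.999, -0.053, -0.003], [-0.053, -0.999, -0.0], [-0.003, 0.0, -1.0]]
wrist_force: [-0.7, 0.4, -1.1]
opening: 0.0184
[ 0.0191 -0.0111  0.0552] [-0.7  0.4 -1.1]
wrist []
top []
scene [(array([ 0.0562, -0.0101,  0.0629]), 0.59)]
```

```bash
python3 -m inch '[[0,0,0,5,0,0,-0.6],[0,0,0,4,0,0,-0.6],[0,0,0,4,0,0,-0.6],[0,0,0,4,0,0,-0.6],[0,0,0,4,0,0,-0.6],[0,0,0,4,0,0,-0.6],[0,0,0,3,0,0,-0.6],[0,0,0,0,0,0,-0.6]]'; python3 b.py
```

```text
clock: 24.68
position: [0.5494, 0.2132, 0.0575]
eef_rot: [[0.999, -0.053, 0.002], [-0.053, -0.999, 0.001], [0.002, -0.001, -1.0]]
wrist_force: [0.2, -0.5, -0.5]
opening: 0.0187
[ 0.0495 -0.0106  0.0575] [ 0.2 -0.5 -0.5]
wrist []
top []
scene [(array([ 0.0826, -0.012 ,  0.06  ]), 0.69), (array([ 0.0573, -0.4259,  0.0969]), 0.67)]
```

```bash
for i in 1 2; do python3 -m inch '[[0,0,0,1.5,0,0,-0.6],[0,0,0,1.5,0,0,-0.6],[0,0,0,0,0,0,-0.6]]'; python3 -c "
from c import *
o=r.observe();print(st(o['position']),o['wrist_force'])";done
```

```text
clock: 25.35
position: [0.5508, 0.2133, 0.0575]
eef_rot: [[0.999, -0.053, -0.002], [-0.053, -0.999, 0.001], [-0.002, -0.0, -1.0]]
wrist_force: [-5.2, 0.9, 3.3]
opening: 0.0189
[ 0.0509 -0.0105  0.0575] [-5.16931957  0.90044969  3.30528682]
clock: 25.72
position: [0.551, 0.2134, 0.0571]
eef_rot: [[0.999, -0.053, -0.009], [-0.053, -0.999, 0.0], [-0.009, 0.0, -1.0]]
wrist_force: [-13.8, 0.9, 9.7]
opening: 0.0186
[ 0.0511 -0.0104  0.0571] [-13.7676551    0.87022428   9.67918122]
```

The block is stalled on the stop at 14 N. I'll back off, rise and check.

```bash
python3 -m inch '[[0,0,0,-6,0,0,-0.6],[0,0,0,-6,0,0,-0.6],[0,0,0,0,0,-30,-0.6],[0,0,0,0,0,-50,-0.6],[0,0,0,-40,0,-50,-0.6],[0,0,0,-40,0,-20,-0.6],[0,0,0,0,0,0,-0.6]]'; python3 b.py; python3 - <<'E'
from c import *
save('wrist','w7');P=r.camera_params('wrist'); np.savez('w7cam.npz',**{k:np.array(P[k]) for k in 'KRt'})
im=save('scene','s7'); im2=r.grab_frame('top')
for n in ['hasp_knob','handle_grip','jar','puck','bottle','screwdriver','mouse','tip_box']: pts('scene',[n])
E
```

```text
clock: 26.6
position: [0.4635, 0.2182, 0.2087]
eef_rot: [[0.999, -0.051, 0.006], [-0.051, -0.999, 0.002], [0.006, -0.002, -1.0]]
wrist_force: [0.4, 0.3, 0.6]
opening: 0.0189
[-0.0365 -0.0103  0.2087] [0.4 0.3 0.6]
wrist [(array([ 0.0813, -0.0117,  0.0573]), 0.78), (array([ 0.1078,  0.2433, -0.0011]), 0.19)]
top [(array([ 0.0859, -0.0099,  0.0644]), 0.6)]
scene [(array([ 0.0857, -0.0097,  0.0586]), 0.55), (array([ 0.2624, -0.2701,  0.0018]), 0.23)]
scene hasp_knob [([0.3313, -0.3066, 0.116], 0.61), ([0.5438, -0.0867, 0.094], 0.55), ([0.2065, 0.3287, 0.121], 0.49)]
scene handle_grip [([0.2343, 0.2502, 0.0963], 0.84), ([0.5369, -0.2027, 0.0988], 0.77), ([0.4615, -0.6602, 0.0971], 0.77)]
scene jar [([0.4524, 0.3347, -0.0016], 0.8), ([0.5362, -0.2012, 0.0932], 0.63), ([0.4999, -0.4561, 0.0015], 0.42)]
scene puck [([0.3834, -0.1783, -0.0043], 0.59)]
scene bottle [([0.4992, -0.4563, 0.0024], 0.88)]
scene screwdriver [([0.7501, -0.0583, 0.0005], 0.81)]
scene mouse [([0.6643, -0.4587, -0.0035], 0.65)]
scene tip_box [([0.6218, 0.461, 0.0027], 0.61), ([0.5161, -0.1799, 0.003], 0.22)]
```

View pics/w7.png

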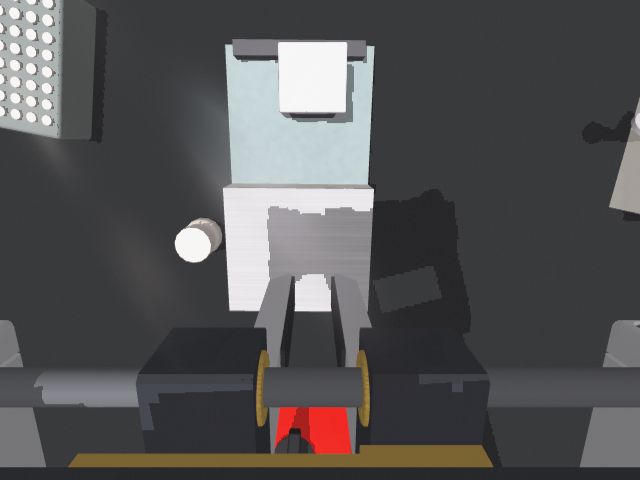

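View pics/s7.png

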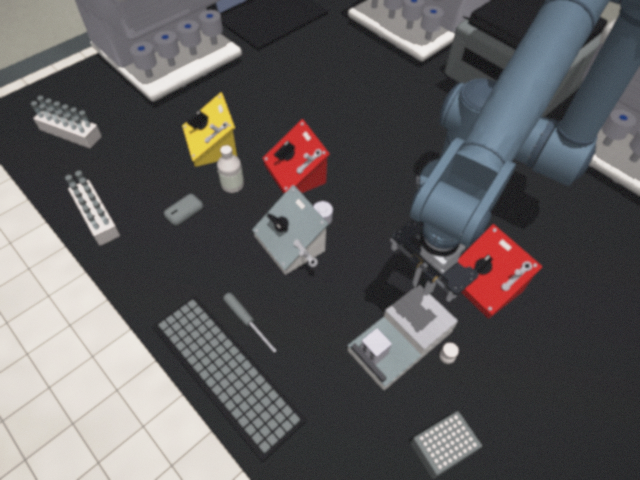

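The block stands square against the stop at px (312,77) in the wrist view. The hasp is out and the handle is off in the scene view, and the bystanders have not moved.

```bash
python3 -c "
from station import r
print(r.observe()['clock'],r.finish_job())"
```

```text
the job is handed in; nothing more can be done
27.45 None
```

I finished the whole job in the order asked and handed it in at 27.5 s of the 64 s allowed; no verdict was reported.

- **Isolator:** I turned the handle clockwise until it hit its stop, where the torque rose to 0.63 N m. The wrist picture afterwards showed the bar across the slope.
- **Hasp:** I swung it out until it hit its stop, with 32 N of reaction. The post then read within 2.5 mm of where it should be at 1.57 rad. The last scene picture shows the arm pointing out past the console's side. The last scene reading of the post was rougher, about 6 mm off, which is near the network's error.
- **Block:** I pushed it over the step and it came to rest standing about 44 mm beyond the edge. I then slid it to the stop and pressed it there at 14 N.
- **Last block checks:** Three cameras put its centre at x 81 to 86 mm and z 57 to 64 mm of the stand, against home at 84 and 62. In the last wrist picture it looks square to the stop and touching it. I judged the squareness by eye and did not measure it.
- **Bystanders:** All six read within about 3 mm of where they started.
- **Disagreements:** The top camera missed the block on some mid-job looks, and some networks also gave low-confidence reports elsewhere or on the look-alike consoles. I discarded those.

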